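# Seat the proud cartridge and lock the leak-test rig

### The job

On the leak-test rig one of the four plugged-in filter cartridges is not home: it stands higher than the others and its O-ring still shows above its socket. With the fingertips press that cartridge gently down until it is fully home, level with its neighbours, then push the upright tab at the end of the lock bar until the bar stops with its arms over all four cartridges, and withdraw. Lift nothing, do not touch the other three cartridges, and leave everything else on the bench where it is.

Things in the scene. Friction and masses are not known exactly. Their poses are not given: they have to be found in the camera images.
- test_rig: Aluminium leak-test rig fixed on the bench, base plate 344 x 108 x 12 mm. Origin on the bench under it; +x to the rig's back, +y to the end with the push tab. Four round sockets (62 mm wide, lip 44 mm above the bench) stand at x = -10 mm, y = -102, -34, 34, 102 mm; which cartridge is in which socket changes. Small round pressure gauge at the -y end.
- shell_a: The cream filter cartridge that is NOT home: 72 mm long, 41 mm thick, plugged upside down in a socket. Origin: centre of its flat upper end, 91 mm above the bench when home. It starts 11 to 15 mm higher, its black O-ring showing above the socket.
- cart_a (a joint): How far shell_a stands out of its socket, in m: 0 is fully home, more is higher. Starts at 0.011 to 0.015; O-ring friction of about 6 N holds it wherever it is left. At 0 it meets a rubber face seal that gives about 1 mm for each further 6 N, down to a hard stop at -0.005; a little below 0 is also home.
- shell_b: A cream filter cartridge already home, not to be touched: 72 mm long, 41 mm thick, plugged upside down in a socket. Origin: centre of its flat upper end, 91 mm above the bench when home, its O-ring hidden in the socket.
- cart_b (a joint): How far shell_b stands out of its socket, in m: 0 is fully home, more is higher. Starts at 0.
- shell_c: A cream filter cartridge already home, not to be touched: 72 mm long, 41 mm thick, plugged upside down in a socket. Origin: centre of its flat upper end, 91 mm above the bench when home, its O-ring hidden in the socket.
- cart_c (a joint): How far shell_c stands out of its socket, in m: 0 is fully home, more is higher. Starts at 0.
- shell_d: A cream filter cartridge already home, not to be touched: 72 mm long, 41 mm thick, plugged upside down in a socket. Origin: centre of its flat upper end, 91 mm above the bench when home, its O-ring hidden in the socket.
- cart_d (a joint): How far shell_d stands out of its socket, in m: 0 is fully home, more is higher. Starts at 0.
- lock_bar (a joint): Steel lock bar behind the row, slides to the rig's -y, in m: 0 open, 0.024 locked on its stop; starts 0 to 0.004. About 3 N moves it; it stays where left. Its four arms (12 mm wide, 95 to 101 mm above the bench) stand between the cartridges when open (34 mm to +y of each centre) and over their ends when locked; a cartridge over 4 mm high blocks them.
- tab_face (a point): Centre of the outer face (looking to the rig's +y) of the lock bar's push tab: an upright steel plate 40 mm wide along rig x, 5 mm thick, 95 to 139 mm above the bench, at the bar's +y end and 42 mm to +x of the rig's origin. This point is 122 mm above the bench and moves with the bar. Push it toward the rig's -y to lock.
- oring_tin: Bystander, loose: round open tin of O-rings, 68 mm wide, 22 mm high. Origin at its underside.
- oring_pick: Bystander, loose: hooked pick with a dark blue handle, 157 mm long, lying. Origin at its underside.
- grease_bottle: Bystander, loose: small squeeze bottle with a red nozzle, 43 mm wide, 139 mm high. Origin at its underside.
- spare_cartridge: Bystander, loose: a loose cream cartridge, 45 mm wide, 72 mm high, standing on the bench. Origin at its underside.
- blue_cup: Bystander, loose: blue moulded cup, 55 mm wide, 56 mm high. Origin at its underside.
- gauge_ring: Bystander, loose: ring gauge with a black handle, 62 x 129 x 14 mm, lying. Origin at its underside.
- marker: Bystander, loose: felt marker, 131 mm long, lying on a notebook. Origin at its underside.

How it is judged:
On the way, in this order (a step that is already met when the one before it is completed fails the run):
1. the high cartridge is pressed home (no more than 4 mm above its home height) (value of joint cart_a below 0.004 m), for 0.2 s.
2. the lock bar is pushed to its stop (20 mm or more of its 24 mm) (value of joint lock_bar above 0.02 m), for 0.2 s.
At the end, for the whole second after the job is handed in: All four cartridges are home (each no more than 4 mm above its home height), the lock bar has travelled at least 20 mm of its 24 mm so that its arms lie over the cartridges, and every loose thing rests within 20 mm of where it stood (value of joint each of cart_a, cart_b, cart_c, cart_d below 0.004 m and value of joint lock_bar above 0.02 m and distance of each of oring_tin, oring_pick, grease_bottle, spare_cartridge, blue_cup, gauge_ring, marker from where it was at the start of the episode below 0.02 m and linear speed of each of oring_tin, oring_pick, grease_bottle, spare_cartridge, blue_cup, gauge_ring, marker below 0.02 m/s); the robot touches nothing.
It fails at once if the high cartridge is pulled up instead of pressed (more than 19 mm above home) (value of joint cart_a above 0.019 m).
It fails at once if the cartridge is pressed with more than 40 N (contact force between any of the fingers, the arm and shell_a above 40 N).
It fails at once if one of the other three cartridges is touched (more than 2 N) or pulled up (contact force between any of the fingers, the arm and shell_b above 2 N or contact force between any of the fingers, the arm and shell_c above 2 N or contact force between any of the fingers, the arm and shell_d above 2 N or value of joint any of cart_b, cart_c, cart_d above 0.004 m).
It fails at once if a loose thing on the bench is moved more than 20 mm (distance of any of oring_tin, oring_pick, grease_bottle, spare_cartridge, blue_cup, gauge_ring, marker from where it was at the start of the episode above 0.02 m).
It also fails if it takes over 42 s, if anything falls off the work surface, if the arm or the gripper's body presses on something with over 40 N, if the wrist force passes 120 N, or if a joint passes its speed limit or range.

### The arm

A 7-joint arm with a two-finger parallel gripper is mounted at the origin on the work surface; the furniture and walls round the work are solid. World frame = base frame: x ahead of the robot, y to its left, z up, the work surface at z = 0. Lengths are in m, angles in rad, forces in N, time in s.
With the tool pointing down it reaches from about 0.4 to 0.85 m from the base axis. Payload 4.4 kg.
Tool frame: the origin (TCP) lies on the mounting face of the last link; the fingertips stand 199 mm ahead of it and the grasp point (between the pads) lies 180 mm ahead of it; x points along the fingers, z is the direction in which the jaws open and shut, and the axes are right-handed (so a half turn about x gives the same grasp; the last joint's range is limited). The gripper opens to 94 mm and grips with 3 to 60 N. Pads are 16 mm wide; open, the fingers measure 119 mm over their backs; the gripper's body (75 mm by 177 mm) begins 78 mm behind the grasp point.
Start: joints at [1.138, 0.628, 0.038, 1.517, -0.027, 0.996, -0.02], TCP at [0.233, -0.607, 0.405] pointing down, gripper open.
Joint ranges: [-3.06, 3.06], [-0.37, 2.12], [-1.25, 1.32], [0.18, 2.47], [-1.1, 4.24], [0.23, 1.98], [-2.94, 2.94]. Speed limits (rad/s): [2.57, 2.57, 3.14, 3.14, 3.14, 3.14, 3.14].

### API

Orientations are given as a unit quaternion [x, y, z, w].
In Python, from rig import manip gives the robot as it stands. The module is installed in compiled form; this text tells all that it offers. Calls block until the motion is done:
- manip.goto(position, orientation): joint-space move of the TCP to a pose.
- manip.servo_line(position, speed=0.15, attitude=None, until_force=None): straight line of the TCP; attitude=None keeps the orientation; speed is the mean speed in m/s. With until_force (N) it stops when the force on the tool has changed by that much, and returns True; else False.
- manip.move_joints(angles): joint-space move.
- manip.release() and manip.clamp(grasp_force=None): open the fingers fully, or close them until they stop; grasp_force is the grip in N (None keeps the last).
- manip.wait(seconds).
- manip.solve_ik(position, orientation): joint angles nearest the present ones, or None.
- manip.grab_frame(name): name is "scene" or "side" or "wrist"; returns a dict with "img" (400x640x3 uint8, red, green, blue), "mtx" (3x3 intrinsics, pixels), "k1" (the pictures are not rectified: a ray, as slopes to the right and down, at radius r is drawn at 1 + k1 r^2 times it, then the intrinsics apply), "position" and "attitude" of the camera in the world; the wrist camera has in their place "mount" (4x4, takes a point from camera to tool coordinates, whose origin is the TCP and whose axes are the tool frame's). Camera axes: x right, y up, looking along -z (the intrinsics and any distortion apply to the point x, -y, -z); pixel columns grow to the right and rows downward; lengths in m; the calibration is good to about 2 mm. A picture is of the moment at which its call begins: read the wrist's pose just before it. There is no depth.
A pose or a line that the arm cannot do raises manip.Unreachable and nothing moves.
- manip.sign_off(): hands the job in, once; it reports no verdict.
Readings, each from a call of its own:
- manip.get_t(): time.
- manip.get_joint_pos(): joint angles.
- manip.get_joint_velocities(): joint speeds.
- manip.get_effort(): joint torques, N m.
- manip.get_eef_pos(): TCP position.
- manip.get_tool_rot(): TCP orientation.
- manip.get_force(): force on the tool from outside, world axes, zero at the start.
- manip.get_ft_torque(): the same for the moment, N m.
- manip.get_finger_gap(): finger opening in m.
Only numpy, scipy, OpenCV 4.12 (cv2) and the standard library are available. Lean on these libraries where they do the work, as an engineer would, in place of code of your own. Each camera call takes 0.05 s, during which the arm holds its last target.

## Working session

There is one attempt and no reset: what is moved stays moved. The work goes in short steps, each a Python script; the robot and the scene stay as the last script left them, time stands still between calls to the robot, and variables do not carry over. Pictures are saved under pics/ and viewed, and the job is handed in when it is done.

```bash
mkdir -p pics; python3 - <<'E'
from rig import manip
import cv2
for n in ["scene","side","wrist"]:
    f=manip.grab_frame(n); cv2.imwrite(f"pics/{n}0.png",f["img"][:,:,::-1])
    print(n,f["mtx"].tolist(),f["k1"],{k:(v.tolist() if hasattr(v,'tolist') else v) for k,v in f.items() if k in("position","attitude","mount")})
print(manip.get_t(),manip.get_eef_pos(),manip.get_tool_rot(),manip.get_finger_gap())
E
```

```text
scene [[496.98998094954595, 0.0, 326.57017785669007], [0.0, 496.98998094954595, 201.5779910435968], [0.0, 0.0, 1.0]] -0.09062436091250625 {'position': [-0.07916031534292922, -0.8313857969800742, 1.2657953854823338], 'attitude': [0.3197747615592181, -0.10751695376088835, -0.2925616877895401, 0.8947579926222843]}
side [[496.99816055946013, 0.0, 320.5948950766575], [0.0, 496.99816055946013, 201.90768262833046], [0.0, 0.0, 1.0]] 0.00552254718649027 {'position': [0.16767014176831005, 1.0938123819022019, 0.5977920996144038], 'attitude': [-0.07553496242547869, 0.5476691022203414, 0.8238371329571139, -0.1250815825193676]}
wrist [[328.14953404842566, 0.0, 319.6180806029056], [0.0, 328.14953404842566, 196.86217519370598], [0.0, 0.0, 1.0]] -0.05518960524036422 {'mount': [[0.00022587413965072172, 0.2769969274593166, -0.9608707775549061, 0.02051671920502629], [0.000690628548050125, 0.9608705297038762, 0.27699701835723683, 0.08097908838937748], [0.9999997360065049, -0.0007261712531739344, 2.573381838694011e-05, 0.0008726742268475585], [0.0, 0.0, 0.0, 1.0]]}
0.15 [ 0.23305619 -0.60656308  0.40397249] [ 0.40070595  0.58321727 -0.40014272  0.58239004] 0.09402830516873399
```

View pics/scene0.png

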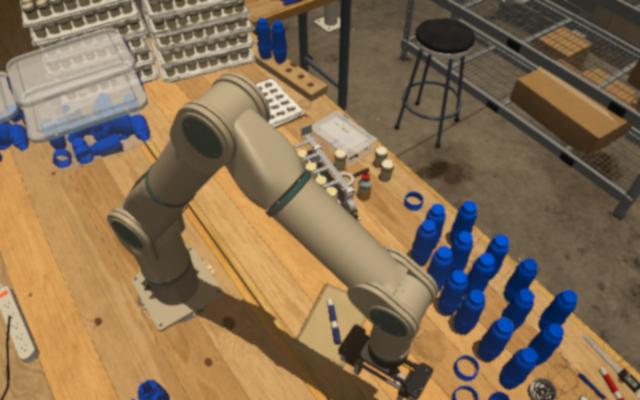

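View pics/side0.png

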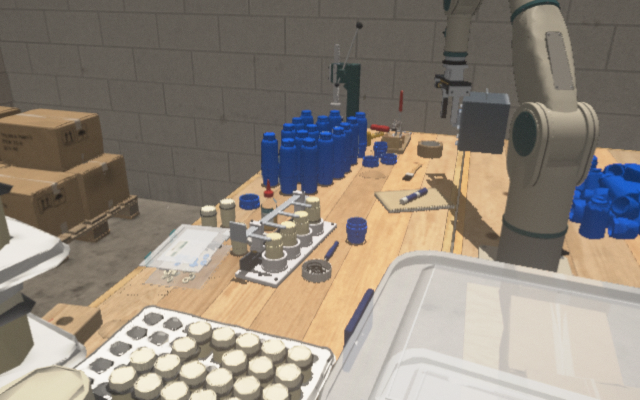

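View pics/wrist0.png

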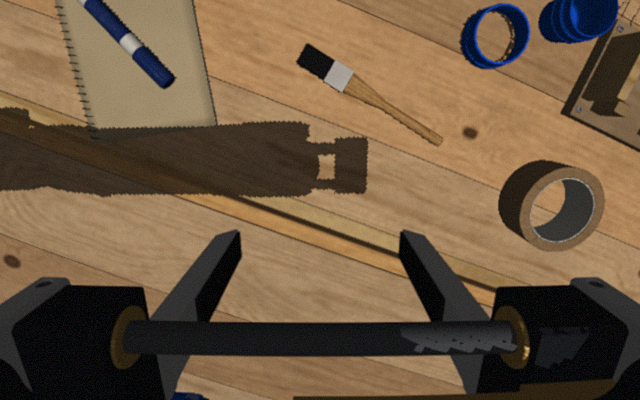

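The side view shows the rig at about (240–335, 195–280). The push tab is at the near end, near (238,238). I'll zoom in.

```bash
cat > h.py <<'E'
import numpy as np, cv2
from scipy.spatial.transform import Rotation as R
def campose(f,tcp=None,q=None):
    if "mount" in f:
        M=np.array(f["mount"]);T=np.eye(4);T[:3,:3]=R.from_quat(q).as_matrix();T[:3,3]=tcp
        W=T@M;return W[:3,3],W[:3,:3]
    return np.array(f["position"]),R.from_quat(f["attitude"]).as_matrix()
def ray(f,uv,P):
    c,Rm=P
    d=cv2.undistortPoints(np.array([[uv]],float),np.array(f["mtx"]),np.array([f["k1"],0,0,0.]))[0,0]
    return c,Rm@np.array([d[0],-d[1],-1.])
def onplane(f,uv,z,P):
    c,d=ray(f,uv,P); return c+d*(z-c[2])/d[2]
def proj(f,p,P):
    c,Rm=P; q=Rm.T@(np.array(p)-c); s=np.array([q[0],-q[1]])/-q[2]
    s=s*(1+f["k1"]*(s@s)); K=np.array(f["mtx"]); return K[:2,:2]@s+K[:2,2]
E
python3 - <<'E'
import cv2,pickle
from h import *
from rig import manip
f=manip.grab_frame("side");pickle.dump(f,open("side.pkl","wb"))
im=f["img"][180:300,190:380,::-1];cv2.imwrite("pics/sidez.png",cv2.resize(im,None,fx=4.2,fy=4.2,interpolation=cv2.INTER_CUBIC))
P=campose(f)
for n,uv,z in [("tabtop",(238,222),.139),("c1",(273,236),.091),("c2",(289,228),.091),("c3",(301,214),.091),("c4",(313,199),.091),("bottle",(267,218),0),("cup",(356,240),0),("tin",(316,278),0)]: print(n,onplane(f,uv,z,P).round(3))
E
```

```text
tabtop [0.613 0.214 0.139]
c1 [0.553 0.165 0.091]
c2 [0.533 0.115 0.091]
c3 [0.532 0.031 0.091]
c4 [ 0.533 -0.071  0.091]
bottle [ 0.681 -0.103 -0.   ]
cup [ 0.407 -0.048  0.   ]
tin [0.451 0.164 0.   ]
```

View pics/sidez.png

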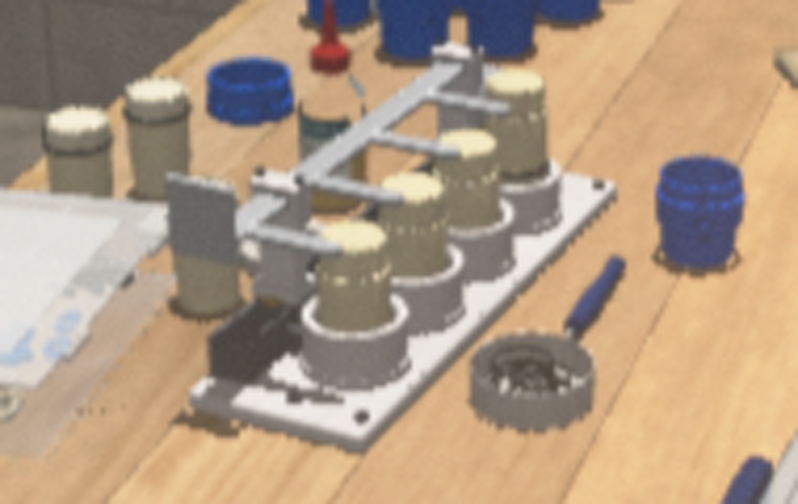

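The farthest cartridge (-y end, zoom (518,95)) stands high. Its dark O-ring shows above the socket at zoom (525,172). Next I'll look from above with the wrist camera, closing the fingers on the way.

```bash
python3 - <<'E'
import cv2,pickle
from h import *
from rig import manip
print(R.from_quat(manip.get_tool_rot()).as_matrix().round(3).tolist())
for ty in ([1,0,0],[-1,0,0],[0,1,0],[0,-1,0]):
    x=np.array([0,0,-1.]);y=np.array(ty,float);z=np.cross(x,y)
    q=R.from_matrix(np.c_[x,y,z]).as_quat()
    for p in ([.5,.05,.42],[.55,.0,.42],[.6,.0,.42],[.55,-.05,.30],[.6,.22,.31]):
        s=manip.solve_ik(p,q);print(ty,p,None if s is None else np.round(s,2))
E
```

```text
[[-0.0, 0.933, 0.359], [0.001, 0.359, -0.933], [-1.0, 0.0, -0.001]]
[1, 0, 0] [0.5, 0.05, 0.42] [-0.1   0.4  -0.08  1.9   0.04  0.84 -1.77]
[1, 0, 0] [0.55, 0.0, 0.42] [-0.05  0.47  0.    1.78 -0.    0.89 -1.62]
[1, 0, 0] [0.6, 0.0, 0.42] [-0.06  0.54  0.02  1.65 -0.02  0.96 -1.6 ]
[1, 0, 0] [0.55, -0.05, 0.3] [-0.03  0.63  0.11  1.89 -0.11  0.62 -1.43]
[1, 0, 0] [0.6, 0.22, 0.31] [-0.43  0.72  0.06  1.64 -0.06  0.78 -1.92]
[-1, 0, 0] [0.5, 0.05, 0.42] [ 0.38  0.49 -0.78  1.89  0.43  0.94  0.97]
[-1, 0, 0] [0.55, 0.0, 0.42] [ 0.43  0.56 -0.74  1.77  0.44  0.99  1.09]
[-1, 0, 0] [0.6, 0.0, 0.42] [ 0.4   0.63 -0.74  1.63  0.47  1.07  1.09]
[-1, 0, 0] [0.55, -0.05, 0.3] [ 0.45  0.71 -0.64  1.88  0.61  0.76  1.04]
[-1, 0, 0] [0.6, 0.22, 0.31] [ 0.    0.81 -0.7   1.62  0.62  0.94  0.65]
[0, 1, 0] [0.5, 0.05, 0.42] [ 0.12  0.42 -0.39  1.89  0.21  0.87 -0.37]
[0, 1, 0] [0.55, 0.0, 0.42] [ 0.2   0.49 -0.38  1.77  0.22  0.92 -0.27]
[0, 1, 0] [0.6, 0.0, 0.42] [ 0.2   0.56 -0.39  1.64  0.24  0.99 -0.27]
[0, 1, 0] [0.55, -0.05, 0.3] [ 0.23  0.64 -0.29  1.89  0.29  0.65 -0.24]
[0, 1, 0] [0.6, 0.22, 0.31] [-0.2   0.74 -0.34  1.63  0.31  0.82 -0.66]
[0, -1, 0] [0.5, 0.05, 0.42] [ 0.53  0.59 -1.06  1.88  0.6   1.03  2.36]
[0, -1, 0] [0.55, 0.0, 0.42] [-0.37  0.5   0.48  1.79 -0.29  0.92 -2.91]
[0, -1, 0] [0.6, 0.0, 0.42] [-0.35  0.58  0.5   1.65 -0.32  0.99 -2.89]
[0, -1, 0] [0.55, -0.05, 0.3] [-0.3   0.7   0.54  1.9  -0.54  0.69 -2.58]
[0, -1, 0] [0.6, 0.22, 0.31] [ 0.16  0.95 -1.06  1.62  0.9   1.13  2.  ]
```

```bash
python3 - <<'E'
import cv2,pickle
from h import *
from rig import manip
def ori(ty):
    x=np.array([0,0,-1.]);y=np.array(ty,float);z=np.cross(x,y);return R.from_matrix(np.c_[x,y,z]).as_quat()
manip.goto([.48,.06,.42],ori([1,0,0]))
print(manip.get_t())
manip.clamp(10)
p=manip.get_eef_pos();q=manip.get_tool_rot();f=manip.grab_frame("wrist");f["tcp"]=p;f["q"]=q
pickle.dump(f,open("w1.pkl","wb"));cv2.imwrite("pics/w1.png",f["img"][:,:,::-1])
s=manip.grab_frame("scene");pickle.dump(s,open("sc1.pkl","wb"));cv2.imwrite("pics/sc1.png",s["img"][:,:,::-1])
print(manip.get_t(),p,manip.get_finger_gap())
E
```

```text
2.7167
4.2333 [0.48000459 0.05998924 0.42000056] 0.0004909672434151619
```

View pics/w1.png

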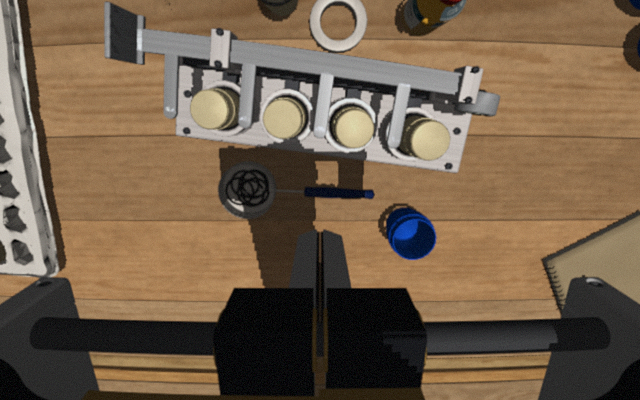

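The wrist view shows the four cream tops at about (214,108), (284,118), (353,127) and (427,140). The rightmost (-y end) is larger, so it is the high one. The tab is at (123,35) and the bar is open. Now I'll measure them.

```bash
python3 - <<'E'
import cv2,pickle
from h import *
f=pickle.load(open("w1.pkl","rb"));P=campose(f,f["tcp"],f["q"])
im=np.ascontiguousarray(f["img"]);hsv=cv2.cvtColor(im,cv2.COLOR_RGB2HSV)
print(hsv[108,214],hsv[118,284],hsv[140,427])
m=((hsv[...,0]>18)&(hsv[...,0]<32)&(hsv[...,1]>50)&(hsv[...,1]<135)&(hsv[...,2]>150)).astype(np.uint8)
m[:70]=0;m[180:]=0
m=cv2.morphologyEx(m,cv2.MORPH_OPEN,np.ones((5,5)))
cs,_=cv2.findContours(m,0,2);tops=[]
for c in cs:
    if 500<cv2.contourArea(c)<3000:
        e=cv2.fitEllipse(cv2.convexHull(c));tops.append(e);print(np.round(e[0],1),np.round(e[1],1),cv2.contourArea(c))
tops.sort(key=lambda e:e[0][0]);tops
W=[onplane(f,e[0],.091 if i<3 else .104,P) for i,e in enumerate(tops)]
for w in W: print(w.round(4))
d=np.diff([w[:2] for w in W],axis=0);print(np.linalg.norm(d,axis=1))
A=np.array(W)[:3,:2];ey=A[0]-A[2];ey/=np.linalg.norm(ey);print("ey",ey,np.degrees(np.arctan2(-ey[0],ey[1])))
vis=im[0:190,90:520,::-1].copy()
for e in tops: cv2.ellipse(vis,((e[0][0]-90,e[0][1]),e[1],e[2]),(0,0,255),1)
cv2.imwrite("pics/w1z.png",cv2.resize(vis,None,fx=1.85,fy=1.85,interpolation=2))
E
```

```text
[ 21  66 212] [ 22  70 207] [ 22  65 212]
[430.3 140.3] [36.4 39.8] 1095.0
[354.6 128.3] [36.5 38.3] 1046.0
[281.6 118.6] [37.  38.4] 1078.0
[208.5 108.9] [36.3 39.3] 1076.0
[0.5562 0.1612 0.091 ]
[0.5472 0.0942 0.091 ]
[0.5384 0.0269 0.091 ]
[ 0.5291 -0.0404  0.104 ]
[0.06760274 0.06786202 0.0678905 ]
ey [0.13133364 0.99133822] -7.546665229994148
```

View pics/w1z.png

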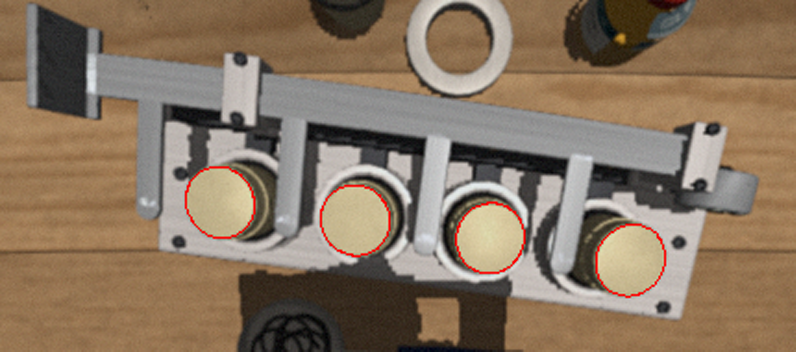

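The high one is the fourth (-y end), and the 68 mm spacing checks out. Next is the tab: its left bright edge, at about zoom x 28–37, is its top.

```bash
python3 - <<'E'
import cv2,pickle
from h import *
f=pickle.load(open("w1.pkl","rb"));P=campose(f,f["tcp"],f["q"])
ey=np.array([.1313,.9913,0]);ex=np.array([.9913,-.1313,0]);o=np.array([.5526,.0592,0])
def rig(w): w=w-o;return np.round([w@ex,w@ey,w[2]],4)
for uv in [(90+28/1.85,5/1.85),(90+28/1.85,106/1.85),(90+37/1.85,10/1.85)]: print(rig(onplane(f,uv,.139,P)))
for uv in [(90+100/1.85,35/1.85),(90+100/1.85,112/1.85)]: print("low",rig(onplane(f,uv,.095,P)))
# arm 4 tip edges at z .101 
for uv in [(90+567/1.85,155/1.85),(90+592/1.85,155/1.85),(90+553/1.85,265/1.85),(90+575/1.85,265/1.85)]: print("arm",rig(onplane(f,uv,.101,P)))
s=pickle.load(open("side.pkl","rb"));Ps=campose(s)
for uv in [(190+168/4.2,180+175/4.2),(190+236/4.2,180+182/4.2)]: print("side top",rig(onplane(s,uv,.139,Ps)))
im=f["img"][0:80,90:170,::-1];cv2.imwrite("pics/tab.png",cv2.resize(im,None,fx=7,fy=7,interpolation=2))
E
```

```text
[0.0606 0.1673 0.139 ]
[0.0221 0.1675 0.139 ]
[0.0591 0.1635 0.139 ]
low [0.0596 0.1604 0.095 ]
low [0.0253 0.1599 0.095 ]
arm [ 0.0335 -0.0628  0.101 ]
arm [ 0.0351 -0.0745  0.101 ]
arm [-0.0182 -0.0658  0.101 ]
arm [-0.0167 -0.0765  0.101 ]
side top [0.056  0.1677 0.139 ]
side top [0.0202 0.1597 0.139 ]
```

View pics/tab.png

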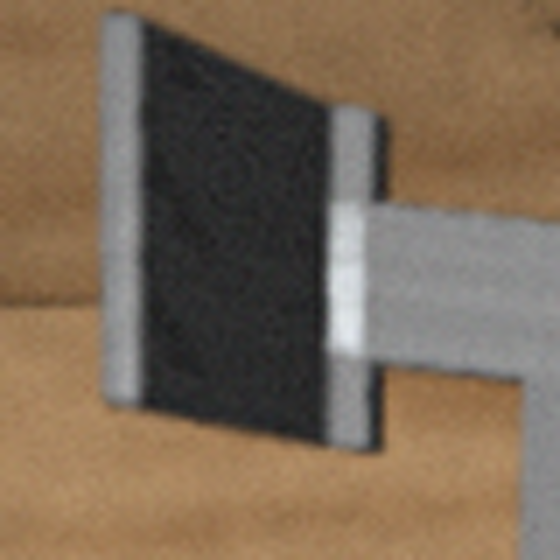

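View pics/sc1.png

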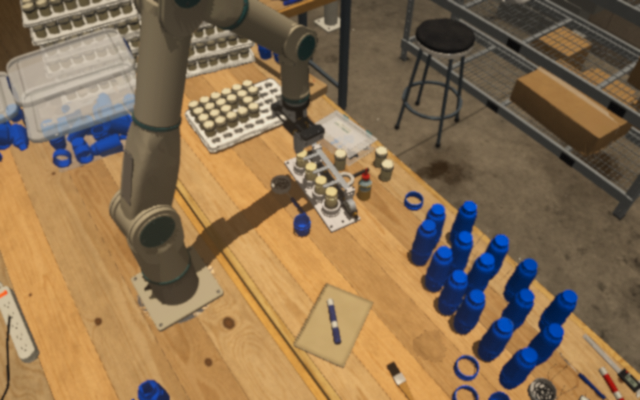

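```bash
cat >> h.py <<'E'
ey=np.array([.1313,.9913,0]);ey/=np.linalg.norm(ey);ex=np.array([ey[1],-ey[0],0]);o=np.array([.5526,.0592,0])
Q=R.from_matrix(np.c_[[0,0,-1.],ex,np.cross([0,0,-1.],ex)]).as_quat()
def tip(x,y,z): return o+ex*x+ey*y+np.array([0,0,z+.199])
E
python3 - <<'E'
from h import *
from rig import manip
import cv2
manip.goto(tip(-.01,-.102,.16),Q)
print(manip.get_t(),manip.get_force())
manip.servo_line(tip(-.01,-.102,.115),speed=.06)
print(manip.get_t(),manip.get_force())
f0=np.array(manip.get_force())
r=manip.servo_line(tip(-.01,-.102,.087),speed=.015,until_force=15)
p=manip.get_eef_pos();print(r,manip.get_t(),p,p[2]-.199,np.array(manip.get_force())-f0)
f=manip.grab_frame("side");cv2.imwrite("pics/s2.png",cv2.resize(f["img"][180:300,190:380,::-1],None,fx=4.2,fy=4.2,interpolation=2))
E
```

```text
4.8083 [ 1.00538203  0.85783159 -0.11776766]
5.7083 [-0.10819569 -0.11316464 -0.52481452]
True 7.3083 [ 0.52933092 -0.04059111  0.28854155] 0.0895415504217219 [ 0.12544845 -1.25966342  5.24742821]
```

View pics/s2.png

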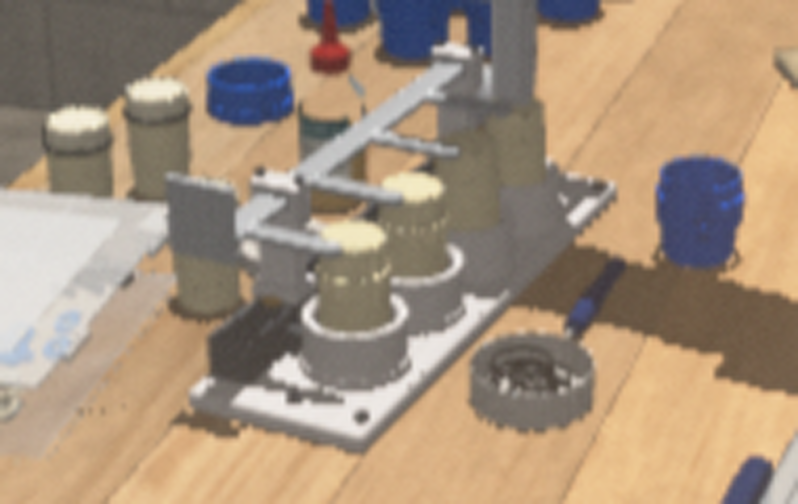

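It stopped on the 15 N force limit with the fingertip at z = 0.0895, which is home, and the cartridge looks level. I'll lift off, check, and go to the outside of the tab.

```bash
python3 - <<'E'
from h import *
from rig import manip
import cv2,pickle
manip.servo_line(tip(-.01,-.102,.19),speed=.12)
manip.goto(tip(.042,.208,.19),Q)
f=manip.grab_frame("side");cv2.imwrite("pics/s3.png",cv2.resize(f["img"][150:300,190:380,::-1],None,fx=4,fy=4,interpolation=2))
print(manip.get_t())
E
```

```text
9.6
```

View pics/s3.png

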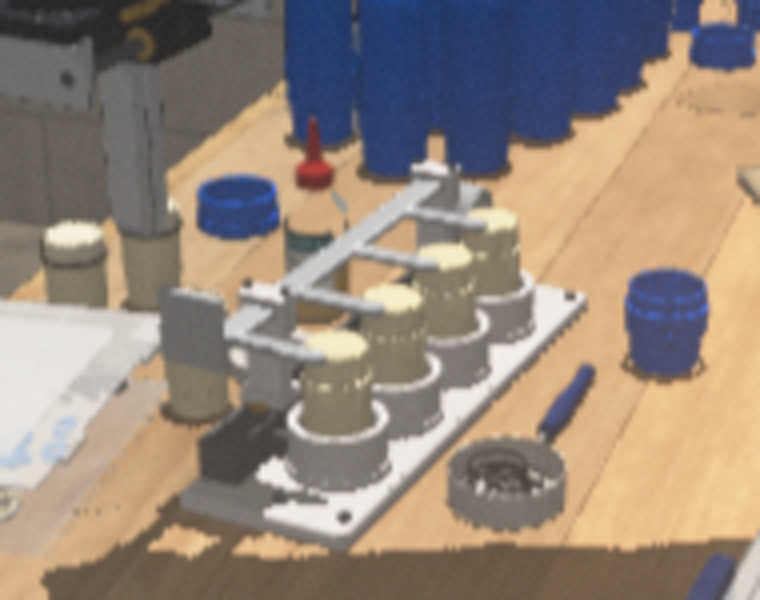

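The fourth cartridge (490,245) is level with its neighbours and its O-ring is hidden. The fingers are clear outside the tab, so I'll push it now.

```bash
python3 - <<'E'
from h import *
from rig import manip
import cv2,pickle
manip.servo_line(tip(.042,.208,.112),speed=.08)
print(manip.get_t(),manip.get_force())
r=manip.servo_line(tip(.042,.148,.112),speed=.025,until_force=14)
p=manip.get_eef_pos();print(r,manip.get_t(),(p-o)@ey,(p-o)@ex,manip.get_force())
f=manip.grab_frame("side");cv2.imwrite("pics/s4.png",cv2.resize(f["img"][150:300,190:380,::-1],None,fx=4,fy=4,interpolation=2))
E
```

```text
10.725 [-0.62359739 -0.60343652 -0.05672803]
True 12.5833 0.15879938674613733 0.0414938073980957 [-0.55305071  0.47512054  0.37107886]
```

View pics/s4.png

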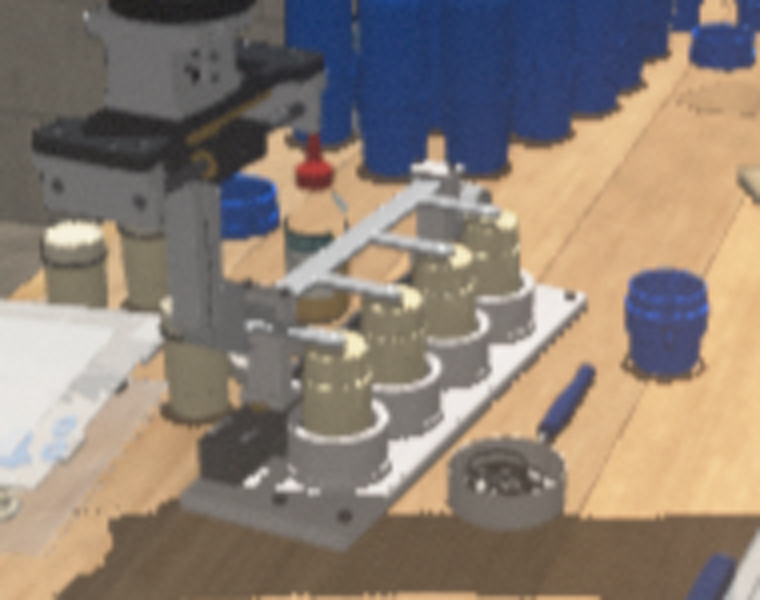

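The bar stopped with the finger at rig y = 0.159, against 0.158 predicted, and the arms lie over the ends. I'll withdraw and check from above.

```bash
python3 - <<'E'
from h import *
from rig import manip
import cv2,pickle
manip.servo_line(tip(.042,.205,.112),speed=.06)
manip.servo_line(tip(.042,.205,.21),speed=.12)
manip.goto([.48,.06,.42],Q)
manip.wait(.3)
p=manip.get_eef_pos();q=manip.get_tool_rot();f=manip.grab_frame("wrist");f["tcp"]=p;f["q"]=q
pickle.dump(f,open("w2.pkl","wb"));cv2.imwrite("pics/w2.png",f["img"][:,:,::-1]);print(manip.get_t(),manip.get_force())
im=f["img"][:200,60:,::-1];cv2.imwrite("pics/w2z.png",cv2.resize(im,(800,int(200*800/580)),interpolation=2))
E
```

```text
15.8167 [ 0.41881817  0.46901163 -0.3912546 ]
```

View pics/w2.png

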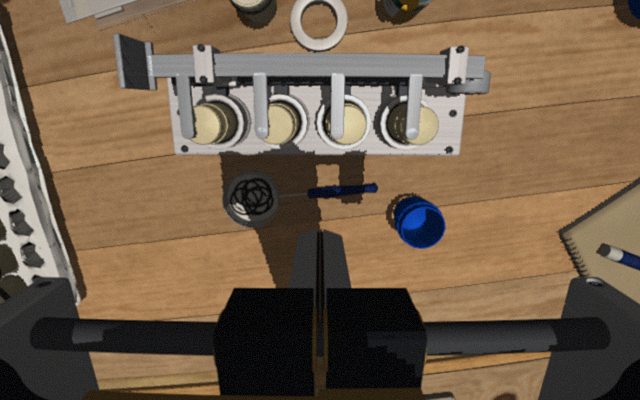

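All four arms now cross the cartridge ends, and the bystanders look unmoved. I'll measure the tab's travel and cartridge a's height.

```bash
python3 - <<'E'
from h import *
import pickle
f=pickle.load(open("w2.pkl","rb"));P=campose(f,f["tcp"],f["q"])
def rig(w): w=w-o;return np.round([w@ex,w@ey],4)
for uv in [(114.5,36),(119.5,87)]: print("tab top outer",rig(onplane(f,uv,.139,P)))
for n,uv in [("a",(414,134)),("2",(338,134)),("3",(262,134)),("4",(187,134))]: print("arm tip",n,rig(onplane(f,uv,.101,P)))
a=pickle.load(open("w1.pkl","rb"));Pa=campose(a,a["tcp"],a["q"])
for n,u1,u2,z in [("tin",(247,191),(251,199),.0),("cup",(411,233),(419,221),.05),("pick end",(371,194),(375,188),.01)]:
    print(n,rig(onplane(a,u1,z,Pa)),rig(onplane(f,u2,z,P)))
E
```

```text
tab top outer [0.0594 0.1449]
tab top outer [0.0226 0.1461]
arm tip a [-0.0172 -0.0937]
arm tip 2 [-0.0176 -0.0251]
arm tip 3 [-0.0177  0.0433]
arm tip 4 [-0.0174  0.1116]
tin [-0.11   0.078] [-0.1085  0.0785]
cup [-0.1203 -0.122 ] [-0.1195 -0.1218]
pick end [-0.0907 -0.076 ] [-0.0912 -0.0767]
```

```bash
python3 -c "
from rig import manip
manip.sign_off();print(manip.get_t())"
```

```text
the job is handed in; nothing more can be done
the job is handed in; nothing more can be done
```

The high cartridge is pressed home, the lock bar is on its stop, and the job is handed in after about 16 s of the 42 s. `sign_off` gives no verdict, so the results below come from my own checks.

- **Cartridge:** The high one was in the -y end socket. I pressed it with the closed fingertips until the 15 N force limit stopped the move, with the tip at z = 0.0895 m against a home height of 0.091 m. The side picture then showed it level with the others and its O-ring hidden.
- **Lock bar:** I pushed the tab until the bar hit its stop, then withdrew. From above, the tab had moved about 22 mm, from rig y = 0.1675 m to about 0.1455 m. The arm tips sit 8–10 mm to +y of the cartridge centres, where 10 mm is expected for fully locked. That matches a bar that started about 2 mm along its travel.
- **Bystanders:** The tin, cup and pick measured within about 2 mm of where they started. I checked the others only by eye, in the pictures.

No check failed. The one disagreement is 1–2 mm in the arm positions, which is within the calibration error.

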